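# Dispense three prize capsules into the bowl

### The job

Put the handled bowl centred on the round mark under the mouth of the capsule dispenser's chute, then turn the star knob exactly three clicks, pushing its front spokes down, so that exactly three capsules drop into the bowl and the fourth stays in the drum. Leave the bowl standing on the mark with the three capsules in it and the knob at rest in its third click; do not turn the knob before the bowl is in place, and do not disturb the stapler, the salt shaker or the cup of skewers.

Things in the scene. Friction and masses are not known exactly. Their poses are not given: they have to be found in the camera images.
- dispenser: Fixed capsule dispenser, clear drum on a stand, 310 mm tall. Origin on the worktop under the drum's axle; its -x is the chute side (facing the robot), its knob is on its right (-y), z up; the axle runs along y. Drum: radius 80, axle at z 224, y -27 to +27; black click box (radius 48) on the axle at y 27 to 61. Base plate x -30 to 120, y +-75, 12 thick.
- chute_lip (a point): Middle of the lip of the open metal chute under the drum: 108 mm from the dispenser's origin along its -x, 76 mm above the worktop (underside 72). The chute is 62 mm wide, its side walls reach z 110 here; it rises backwards at 14 degrees.
- bowl_mark (a point): Centre of the flat dark round mark (96 mm across, flush with the worktop) before the chute, 155 mm from the dispenser's origin along its -x, where the bowl's centre belongs; axes as the dispenser's.
- knob_center (a point): Centre of the black star knob, on the axle, 88 mm to the dispenser's right (-y), 224 mm up; axes as the dispenser's. Five paddle spokes, each 26 mm wide (along y), 10 thick, reach 62 mm from the axle. At every click rest one points 36 degrees above the level towards the dispenser's -x (its end 50 mm before the axle and 36 mm above it), one 36 degrees below.
- wheel (a joint): Turn of knob and drum wheel, rad; about 0 at the start, grows as the front spokes go down. One click is 72 degrees (1.257). Sprung detents, 5 to 8 N at a spoke's end: past half-way it snaps on to the next rest unless a finger blocks the spoke that follows (withdraw towards the front); before half-way it snaps back. Smooth slippery plastic. Each click drops a capsule.
- bowl: Loose white ceramic bowl with one straight handle, about 0.35 kg. Origin at the centre of its underside, z up. Rim radius 72, height 58, foot radius 46, wall 4. The handle points along the bowl's own x: it rises from the rim to a level bar 14 mm wide and 14 tall, 90 to 144 mm from the centre, z 78 to 92. The worktop's front edge lies at x = 0.355; to the right the fixed till (110 mm tall, its screen above) fills x > 0.48, y < -0.13.
- stapler: Bystander: black stapler, 36 x 140 x 48 mm, long along its y; origin at the centre of its underside.
- salt_shaker: Bystander: salt shaker, 42 mm wide, 85 tall; origin at the centre of its underside.
- toothpick_cup: Bystander: clear cup of wooden skewers, 56 mm wide, 94 tall; origin at the centre of its underside.
- capsule1: Loose grey ball-shaped prize capsule, 38 mm across, origin at its centre; it starts in the drum, in the compartment that comes out at the first click.
- capsule2: Loose grey ball-shaped prize capsule, 38 mm across, origin at its centre; it starts in the drum, in the compartment that comes out at the second click.
- capsule3: Loose grey ball-shaped prize capsule, 38 mm across, origin at its centre; it starts in the drum, in the compartment that comes out at the third click.
- capsule4: Loose grey ball-shaped prize capsule, 38 mm across, origin at its centre; it starts in the drum, in the compartment that would come out at a fourth click: it must stay in the drum.

How it is judged:
By the outcome, as a careful person would: the job done as asked, in the order asked, and still so for the second after the job is handed in, with the robot touching nothing.
It also fails if it takes over 67 s, if anything falls off the work surface, if the arm or the gripper's body presses on something with over 40 N, if the wrist force passes 120 N, or if a joint passes its speed limit or range.

### The arm

A 6-joint arm with a two-finger parallel gripper is mounted at the origin on a cart in front of the work surface, level with it; the furniture and walls round the work are solid. World frame = base frame: x ahead of the robot, y to its left, z up, the work surface at z = 0. Lengths are in mm, angles in rad, forces in N, time in s.
With the tool pointing down it reaches from about 275 to 750 mm from the base axis. Payload 10.2 kg.
Tool frame: the origin (TCP) lies at the very end of the fingers, on their centre line; the grasp point (between the pads) lies 19 mm behind it; z points along the fingers, y is the line along which they close (so a half turn about z gives the same grasp; the last joint's range is limited). The gripper opens to 85 mm and grips with 20 to 120 N. Pads are 22 mm wide; open, the fingers measure 114 mm over their backs; the gripper's body (76 mm by 85 mm) begins 54 mm behind the grasp point. The pads swing forward as they close: fully open they stand 13 mm farther back than shut.
Start: joints at [-1.556, 0.313, 1.498, -0, 1.331, -0.223], TCP at [123.658, -510.235, 231.294] pointing down, gripper open.
Joint ranges: [-2.94, 2.94], [-0.97, 2.17], [0.19, 2.56], [-1.23, 4.37], [0.02, 3.11], [-2.88, 2.88]. Speed limits (rad/s): [2.39, 2.39, 3.01, 3.14, 3.14, 3.14].

### API

Orientations are given as a unit quaternion [w, x, y, z].
In Python, from rig import ctrl, optics gives the robot as it stands. The module is installed in compiled form; this text tells all that it offers.
- The arm moves only by the shell command python3 -m handwheel 'ROWS' [FORCE]. ROWS is JSON, a list that holds one entry, the list of rows, each a list of 5 numbers: the gripper command: -1 is fully open, 1 is shut, values between are in proportion, then the shift along the world's x, y, z in units of 50 mm (1.0 is 50 mm), then the turn about the world's z in units of 8 degrees (1.0 is 8 degrees). In form: [[[gripper, tx, ty, tz, twist], ...]]. A call has 1 to 10 rows; each row shifts and turns the commanded pose from where the row before left it; what a row does not reach is not made up. A row lasts 1/10 s, in which the tool goes at most 50 mm and 8.59 degrees, less where a joint would pass 70% of its speed; a pose out of reach is approached as far as the arm can. A call is refused whole if a number of a shift passes 1 or a number of a turn 1, either way. A call with a gripper value outside its range is refused whole. The fingers move at their own pace and stop on an object; FORCE is the grip in N (left out, the last holds). Time passes only in rows, so rows that do not move let the fingers close. It gives the time, the measured TCP pose, the force, the opening and the grip force at its end, in the units of the state.
- ctrl.sense(): the state, without advancing time (a new reading comes with each control period).
- optics.capture(name): name is "scene" or "top" or "wrist"; returns a dict with "img" (420x560x3 uint8, blue, green, red), "K" (3x3 intrinsics, pixels), "R" (3x3) and "t" (3): a world point X has camera coordinates R X + t. Camera axes: x right, y down, z forward; pixel columns grow to the right and rows downward; lengths in mm; the calibration is good to about 2 mm. A picture is of the moment at which its call begins. There is no depth.
- ctrl.finish_job(): hands the job in; it is judged then, once.
The state is a dict: "time_s": time; "joints": joint angles; "dq": joint speeds; "tau": joint torques, N m; "eef_pos": TCP position; "ee_rot": TCP orientation; "force": force on the tool from outside, world axes, zero at the start; "wrist_torque": the same for the moment, N m; "grip_width": opening from 0.0 (shut) to 1.0 (fully open); "grip_force": force on a finger pad.
Only numpy, scipy, OpenCV 4.12 (cv2) and the standard library are available. Lean on these libraries where they do the work, as an engineer would, in place of code of your own. Each camera call takes 0.05 s, during which the arm holds its last target. There are 200 camera calls.

## Working session

There is one attempt and no reset: what is moved stays moved. The work goes in short steps, Python scripts to look and compute and a shell command to move; the robot and the scene stay as the last step left them, time stands still between calls to the robot, and variables do not carry over. Pictures are saved under pics/ and viewed, at most 10 in all, crops included, and the job is handed in when it is done.

```bash
mkdir -p pics; cat > h.py <<'E'
import numpy as np, cv2
from rig import ctrl, optics
def cam(n,f=None):
    c=optics.capture(n); c={k:np.array(v) for k,v in c.items()}
    if f: cv2.imwrite('pics/'+f,c['img'])
    return c
def ray(c,u,v):
    R,t=c['R'],c['t'].ravel(); o=-R.T@t; d=R.T@np.linalg.inv(c['K'])@[u,v,1]; return o,d/np.linalg.norm(d)
def plane(c,u,v,z):
    o,d=ray(c,u,v); return o+d*(z-o[2])/d[2]
def tri(*cuv):
    A=0;b=0
    for c,u,v in cuv:
        o,d=ray(c,u,v); P=np.eye(3)-np.outer(d,d); A=A+P; b=b+P@o
    return np.linalg.solve(A,b)
def proj(c,X):
    p=c['K']@(c['R']@np.array(X,float)+c['t'].ravel()); return p[:2]/p[2]
E
python3 - <<'E'
from h import *
a=cam('scene','s1.png');b=cam('top','t1.png')
for c in(a,b): print((-c['R'].T@c['t'].ravel()).round(), c['R'].round(2).tolist())
import pickle;pickle.dump((a,b),open('c1.pkl','wb'))
s=ctrl.sense();print(s['time_s'],s['ee_rot'],s['force'])
E
```

```text
[ 300. -448.  831.] [[0.84, -0.54, 0.01], [-0.4, -0.64, -0.65], [0.35, 0.55, -0.76]]
[ 409.   46. 1612.] [[0.02, -1.0, 0.0], [-0.99, -0.02, -0.12], [0.12, 0.0, -0.99]]
0.1 [-6.03694392e-04  9.92939337e-01  1.18621689e-01  5.86279951e-05] [-0.20343273  0.3247271   0.08166326]
```

View pics/s1.png

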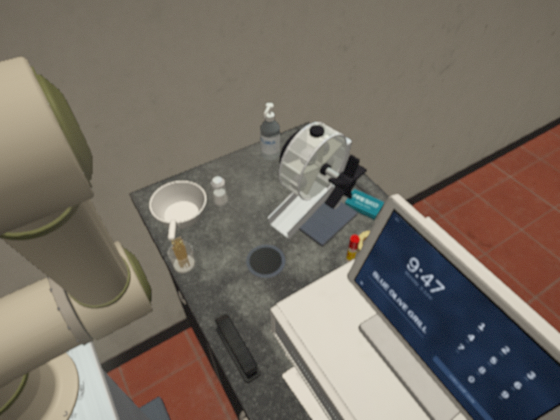

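View pics/t1.png

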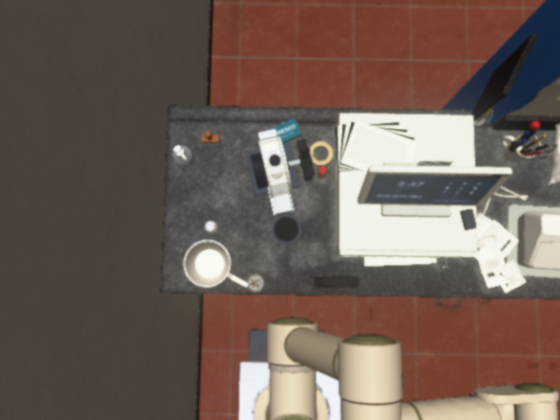

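The scene view shows the bowl at (178,203) with its handle pointing to the skewer cup at (182,258). It also shows the salt at (219,190), the mark at (266,261), the stapler at (237,347), the dispenser drum at (315,160) and the knob at (347,182). In the top view the bowl is at (208,263), the handle end near (248,286), the cup at (256,284), the mark at (286,229), the drum at (275,160) and the knob at (305,160).

```bash
python3 - <<'E'
from h import *
import pickle
a,b=pickle.load(open('c1.pkl','rb'))
def ell(c,x0,x1,y0,y1,f):
    im=c['img'][y0:y1,x0:x1].astype(int); m=f(im).astype(np.uint8)
    n,l,st,ce=cv2.connectedComponentsWithStats(m); i=1+np.argmax(st[1:,4])
    ct=max(cv2.findContours((l==i).astype(np.uint8),0,1)[0],key=cv2.contourArea)
    e=cv2.fitEllipse(cv2.convexHull(ct)); return e[0][0]+x0,e[0][1]+y0,e[1],st[i].tolist()
dark=lambda im: im.max(2)<42
wh=lambda im: im.min(2)>110
ms=ell(a,240,292,238,285,dark);mt=ell(b,268,304,212,246,dark)
print('mark',ms,mt)
print(plane(a,*ms[:2],0).round(),plane(b,*mt[:2],0).round(),tri((a,*ms[:2]),(b,*mt[:2])).round())
# bowl rim
bs=ell(a,145,210,175,222,wh);bt=ell(b,180,231,236,290,wh)
print('bowl',bs,bt,tri((a,*bs[:2]),(b,*bt[:2])).round(),plane(b,*bt[:2],58).round())
# guesses
for n,p in dict(salt=(210,227),cup=(256,284),knob=(305,160)).items(): print(n,plane(b,*p,{'salt':85,'cup':94,'knob':224}[n]).round())
print('knob tri',tri((a,347,182),(b,305,160)).round(),'cup',plane(a,184,264,0).round())
A=cv2.resize(a['img'][160:290,130:300],None,fx=4.6,fy=4.6,interpolation=2);
B=cv2.resize(b['img'][120:300,175:345],None,fx=3.3,fy=3.3,interpolation=2)
cv2.imwrite('pics/A.png',A);cv2.imwrite('pics/B.png',B)
E
```

```text
Traceback (most recent call last):
ValueError: attempt to get argmax of an empty sequence
```

```bash
cat > m.py <<'E'
from h import *
def ell(c,x0,x1,y0,y1,bright):
    g=cv2.GaussianBlur(cv2.cvtColor(c['img'][y0:y1,x0:x1],6),(3,3),0)
    th,m=cv2.threshold(g,0,1,(0 if bright else 1)+8)
    n,l,st,ce=cv2.connectedComponentsWithStats(m); i=1+np.argmax(st[1:,4])
    ct=max(cv2.findContours((l==i).astype(np.uint8),0,1)[0],key=cv2.contourArea)
    e=cv2.fitEllipse(cv2.convexHull(ct)); return e[0][0]+x0,e[0][1]+y0,e[1],th
E
python3 - <<'E'
from m import *
import pickle
a,b=pickle.load(open('c1.pkl','rb'))
ms=ell(a,244,288,242,281,0);mt=ell(b,271,302,215,244,0)
print('mark',ms,mt)
print(plane(a,*ms[:2],0).round(),plane(b,*mt[:2],0).round(),tri((a,*ms[:2]),(b,*mt[:2])).round())
bs=ell(a,145,210,175,222,1);bt=ell(b,180,231,236,290,1)
print('bowl',bs,bt,tri((a,*bs[:2]),(b,*bt[:2])).round(),plane(b,*bt[:2],58).round())
for n,p in dict(salt=(210,227),cup=(256,284),knob=(305,160)).items(): print(n,plane(b,*p,{'salt':85,'cup':94,'knob':224}[n]).round())
print('knob tri',tri((a,347,182),(b,305,160)).round(),'cup',plane(a,184,264,0).round())
A=cv2.resize(a['img'][160:290,130:300],None,fx=4.6,fy=4.6,interpolation=2);
B=cv2.resize(b['img'][120:300,175:345],None,fx=3.3,fy=3.3,interpolation=2)
cv2.imwrite('pics/A.png',A);cv2.imwrite('pics/B.png',B)
E
```

```text
mark (265.393009185791, 260.503381729126, (26.384464263916016, 31.96710777282715), 73.0) (285.8717460632324, 228.82175064086914, (24.321304321289062, 24.564455032348633), 65.0)
[571.  25.   0.] [567.  25.   0.] [569.  25.   1.]
bowl (177.29973983764648, 201.7243766784668, (41.943946838378906, 58.1754264831543), 150.0) (207.41116905212402, 263.42035484313965, (46.874507904052734, 49.081581115722656), 164.0) [452. 264.  58.] [451. 265.  58.]
salt [560. 257.  85.]
cup [391. 113.  94.]
knob [740. -22. 224.]
knob tri [743. -24. 222.] cup [398. 121.   0.]
```

View pics/A.png

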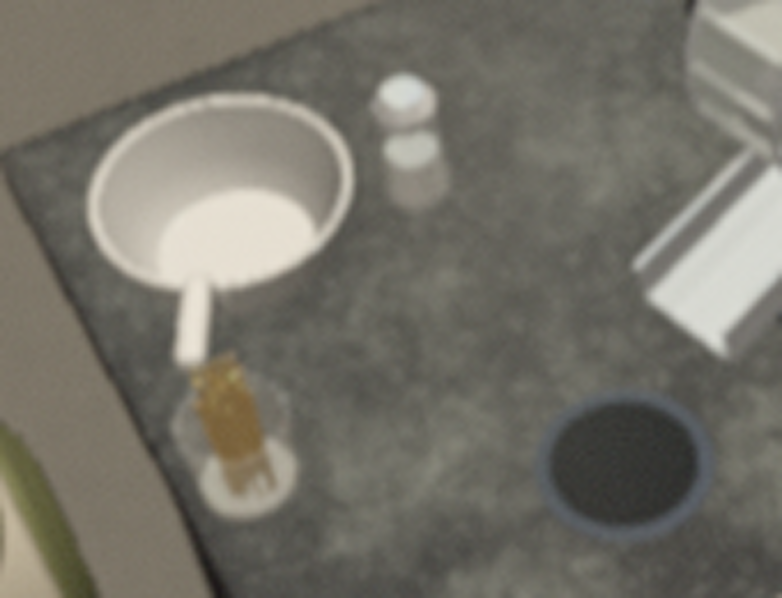

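View pics/B.png

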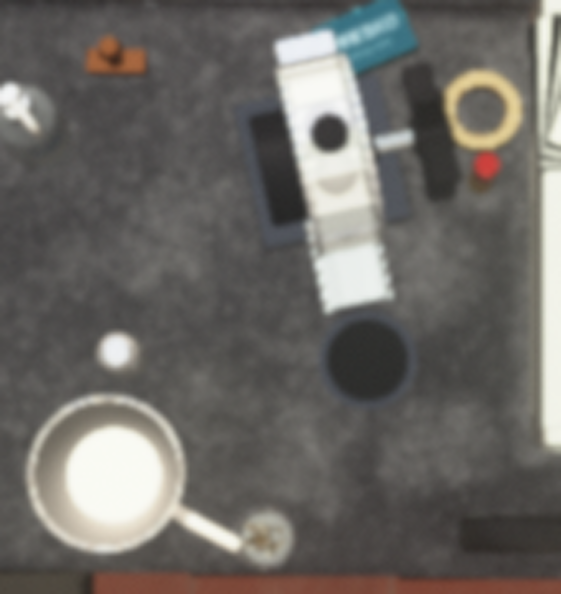

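Crop A gives the handle root at (172.8,223), its end at (171.3,237.8), the cup base at (183.9,265.4), the skewer tops at (176.7,239) and the lip middle at (279.1,230.7) in scene pixels. Crop B gives the handle root at (229.5,275.5), its end at (247.1,285.8), the cup at (256,283) and the lip at (283.5,213) in top pixels.

```bash
python3 - <<'E'
from h import *
import pickle
a,b=pickle.load(open('c1.pkl','rb'))
T=lambda p,q:tri((a,*p),(b,*q)).round()
he=T((171.3,237.8),(247.1,285.8));c=np.array([452,264.])
print('hend',he,'ang',np.degrees(np.arctan2(*(he[:2]-c)[::-1])),np.linalg.norm(he[:2]-c))
print('cup base',plane(a,183.9,265.4,0).round(),'skew',T((178,239),(254,285)),'lip',T((279.1,230.7),(283.5,213)),'cap',T((316.5,130.5),(274.7,160.3)))
m=np.array([569,25.]);k=np.array([742,-23.])
yaw=np.arctan2(*(k-m)[::-1])-np.arctan2(-88,155);print(np.degrees(yaw))
E
```

```text
hend [388. 139.  92.] ang -117.11244642795575 140.4314779527724
cup base [396. 117.   0.] skew [395. 117. 107.] lip [611.  33.  82.] cap [718.  61. 312.]
14.078366323856983
```

```bash
python3 -m handwheel '[[[-0.2,0.35,0.95,0,0],[-0.2,0.35,0.95,0,0],[-0.2,0.35,0.95,0,0],[-0.2,0.35,0.95,0,0],[-0.2,0.35,0.95,0,0],[-0.2,0.35,0.95,0,0],[-0.2,0.35,0.95,0,0],[-0.2,0.35,0.95,0,0],[-0.2,0.35,0.95,0,0],[-0.2,0.35,0.95,0,0]]]' 80
```

```text
time_s: 1.1
eef_pos: [295.7, -41.8, 231.4]
ee_rot: [0.0, 0.993, 0.118, 0.0]
force: [1.9, -2.1, -0.7]
grip_width: 0.599
grip_force: 0.0
```

```bash
python3 -m handwheel '[[[-0.2,0.36,0.7,0,1],[-0.2,0.36,0.7,0,1],[-0.2,0.36,0.7,0,1],[-0.2,0.36,0.7,0,1],[-0.2,0.36,0.7,0,1],[-0.2,0.36,0.7,0,1],[-0.2,0,0,0,0.15],[-0.2,0,0,0,0]]]'; python3 - <<'E'
from h import *
import pickle
w=cam('wrist','w1.png'); pickle.dump(w,open('w1.pkl','wb'))
s=ctrl.sense();print(s['joints'],proj(w,s['eef_pos']),proj(w,[404,172,85]),(-w['R'].T@w['t'].ravel()).round())
E
```

```text
time_s: 1.9
eef_pos: [403.4, 166.4, 230.8]
ee_rot: [-0.0, 0.853, 0.522, -0.001]
force: [-1.0, 1.0, 1.0]
grip_width: 0.604
grip_force: 0.0
[ 1.20247701e-01  1.15958410e-01  1.74468538e+00 -2.36213485e-04
  1.28199678e+00  5.95697854e-01] [277.97205758 278.76283385] [276.07083934 190.02106889] [437. 230. 373.]
```

View pics/w1.png

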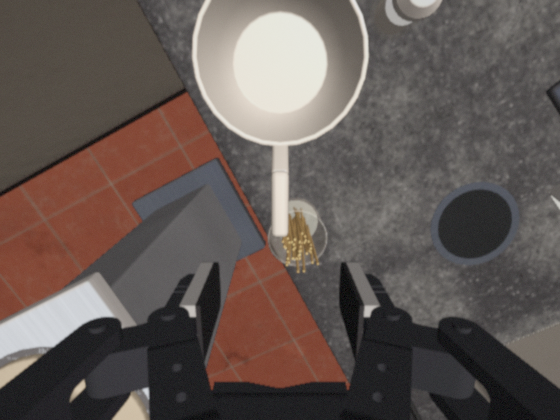

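The wrist view shows the bar running from about (281,172) to (279,235). The skewer cup mouth is at about (298,238), partly under the bar's end, with a skewer tip next to it. The bowl rim is centred at about (281,60) and the mark is at (476,223).

```bash
python3 - <<'E'
from h import *
import pickle
a,b=pickle.load(open('c1.pkl','rb'));w=pickle.load(open('w1.pkl','rb'))
p,q=plane(w,281,172,92),plane(w,279.5,235,92)
print(p,q,np.degrees(np.arctan2(*(q-p)[1::-1])),np.linalg.norm(q-p))
print('end tri',tri((w,279.5,235),(a,171.3,237.8),(b,247.1,285.8)).round())
print('cup rim',[plane(w,298,238,z).round() for z in(60,94)],'mark',plane(w,476,223,0).round())
print('rimfar/near',plane(w,281,-1,58),plane(w,281,143,58), plane(w,194,52,58),plane(w,368,52,58))
E
```

```text
[414.96471373 184.61784455  92.        ] [389.75630305 137.9954334   92.        ] -118.39977843964891 53.00106782063428
end tri [389. 138.  92.]
cup rim [array([398., 117.,  60.]), array([403., 129.,  94.])] mark [572.  22.  -0.]
rimfar/near [474.10370175 300.16405037  58.        ] [423.81932621 201.68447329  58.        ] [394.23480798 298.40660623  58.        ] [519.40983359 234.27556134  58.        ]
```

```bash
python3 -m handwheel '[[[-0.2,0.09,0.1,-0.5,-0.16],[-0.2,0,0,-0.8,0],[-0.2,0,0,-0.8,0],[-0.2,0,0,-0.8,0],[-0.2,0,0,-0.4,0],[1,0,0,0,0],[1,0,0,0,0],[1,0,0,0,0],[1,0,0,0,0],[1,0,0,0,0]]]' 100
```

```text
time_s: 2.95
eef_pos: [409.2, 170.9, 67.7]
ee_rot: [0.001, 0.859, 0.512, 0.001]
force: [-0.3, -3.0, 7.6]
grip_width: 0.141
grip_force: 98.8
```

```bash
python3 -m handwheel '[[[1,0,0,0.1,0],[1,0,0,0.2,0],[1,0,0,0.4,0],[1,0,0,0.5,0],[1,0,0,0.5,0],[1,0,0,0.5,0],[1,0,0,0.4,0],[1,0,0,0.1,0],[1,0,0,0,0]]]' 100; python3 - <<'E'
from h import *
a=cam('scene');b=cam('top');w=cam('wrist')
A=cv2.resize(a['img'][140:300,110:310],None,fx=2,fy=2,interpolation=2);W=cv2.resize(w['img'],(427,320))
cv2.imwrite('pics/l.png',np.hstack([A[:, :370],W]))
E
```

```text
time_s: 3.85
eef_pos: [408.1, 171.2, 201.6]
ee_rot: [0.0, 0.859, 0.512, 0.0]
force: [0.9, -0.1, -3.6]
grip_width: 0.138
grip_force: 97.6
```

View pics/l.png

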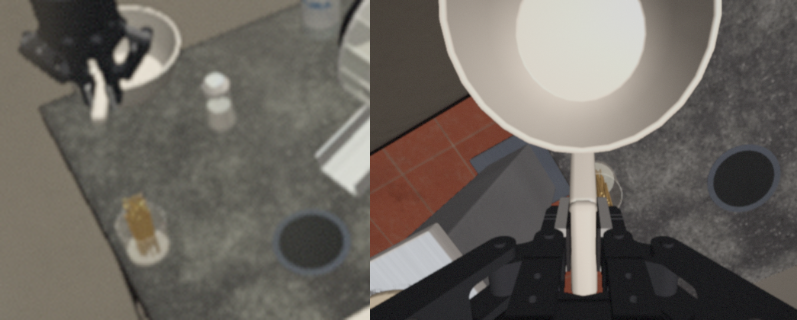

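```bash
python3 -m handwheel '[[[1,0.04,-0.3,0,-0.5],[1,0.04,-0.5,0,-0.65],[1,0.04,-0.55,0,-0.65],[1,0.04,-0.6,0,-0.65],[1,0.04,-0.6,0,-0.65],[1,0.04,-0.55,0,-0.65],[1,0.03,-0.5,0,-0.65],[1,0.03,-0.36,0,-0.6],[1,0,0,0,0]]]' 100; python3 -m handwheel '[[[1,0,0,-0.2,0],[1,0,0,-0.4,0],[1,0,0,-0.5,0],[1,0,0,-0.5,0],[1,0,0,-0.4,0],[1,0,0,-0.3,0],[1,0,0,-0.1,0],[1,0,0,0,0]]]'; python3 - <<'E'
from m import *
b=cam('top');a=cam('scene')
t=plane(b,*proj(b,[0,0,0]),0)
s=ctrl.sense()['eef_pos'];print(s)
u,v=proj(b,[521,12,66]);u2,v2=proj(a,[521,12,66]);print(u,v,u2,v2)
A=cv2.resize(a['img'][185:325,185:355],None,fx=3,fy=3,interpolation=2);B=cv2.resize(b['img'][150:290,240:340],None,fx=3,fy=3,interpolation=2)
w=cv2.resize(cam('wrist')['img'],(0,0),fx=.01,fy=.01)
cv2.imwrite('pics/p.png',np.hstack([A[:, :500],B]));import pickle;pickle.dump((a,b),open('c2.pkl','wb'))
E
```

```text
time_s: 4.9
eef_pos: [423.0, -28.4, 200.4]
ee_rot: [-0.0, 0.983, 0.185, -0.001]
force: [-0.1, 0.1, -2.8]
grip_width: 0.139
grip_force: 97.6
time_s: 5.7
eef_pos: [422.7, -26.1, 80.6]
ee_rot: [-0.001, 0.982, 0.188, -0.001]
force: [-1.0, -0.1, -2.4]
grip_width: 0.143
grip_force: 97.7
[423.44413137 -26.58517929  81.65769527]
290.3196944828614 241.70935800608947 248.99984049018641 258.18979719640225
```

View pics/p.png

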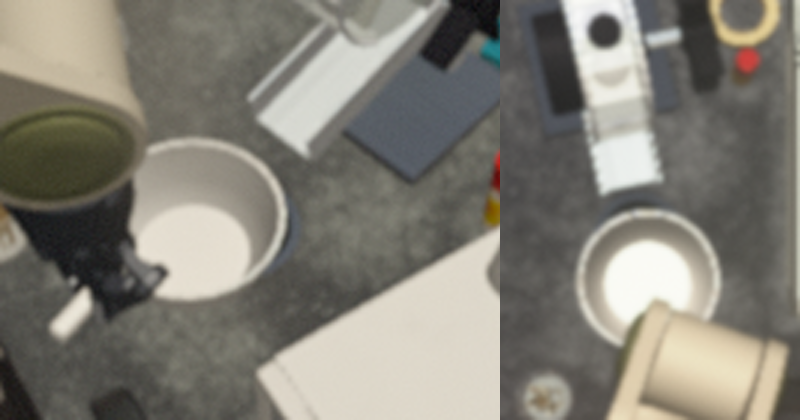

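The left half (scene) shows the bowl held level above the mark's near side, clear of the chute. In the right half (top) the rim is centred at about (289.3,243.3) in full-picture pixels, which is about (516,15) in the world. The bowl needs about +54 in x and +10 in y.

```bash
python3 -m handwheel '[[[1,0,0,-0.16,0],[1,0.1,0.02,0,0],[1,0.2,0.04,0,0],[1,0.3,0.06,0,0],[1,0.3,0.05,0,0],[1,0.18,0.03,0,0],[1,0,0,0,0],[1,0,0,0,0]]]' 100; python3 - <<'E'
from m import *
b=cam('top');w=cam('wrist')
g=b['img'][205:255,258:312]
# rim: bright ring; sample columns/rows extents in top view
m=(cv2.cvtColor(g,6)>115).astype(np.uint8)
ct=max(cv2.findContours(m,0,1)[0],key=cv2.contourArea).reshape(-1,2)+[258,205]
P=np.array([plane(b,*p,63)[:2] for p in ct]);
# robust circle fit r=71
from scipy.optimize import least_squares
r=least_squares(lambda c:np.hypot(*(P-c).T)-70,[570,25],loss='soft_l1',f_scale=1.5);print('bowl',r.x.round(1),np.median(abs(r.fun)),len(P))
B=cv2.resize(b['img'][185:275,235:335],None,fx=4,fy=4,interpolation=2);cv2.imwrite('pics/q.png',np.hstack([B,cv2.resize(w['img'],(400,360))]))
E
```

```text
time_s: 6.65
eef_pos: [476.9, -16.7, 73.1]
ee_rot: [-0.0, 0.982, 0.187, -0.0]
force: [-0.2, 0.5, -4.0]
grip_width: 0.14
grip_force: 97.8
bowl [563.6  22. ] 9.270054843109776 173
```

View pics/q.png

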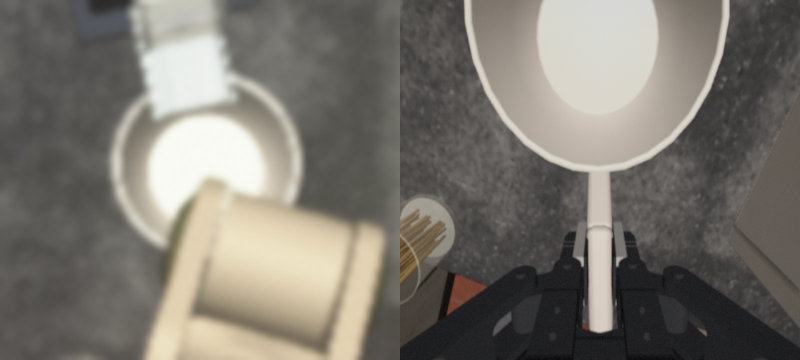

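The top half shows the bowl under the chute's lip, with its rim centred at about (286.6,227.2), about (566,24) in the world. The wrist half shows the handle seated squarely in the pads. I'll nudge the bowl slightly, lower it and release.

```bash
python3 -m handwheel '[[[1,0.04,0.02,-0.06,0],[1,0,0,-0.06,0],[1,0,0,0,0],[0.2,0,0,0,0],[0.2,0,0,0,0],[0.2,0,0,0,0],[0.2,0,0,0.3,0],[0.2,-0.1,0,0.8,0],[0.2,-0.3,-0.5,0.9,0],[0.2,-0.5,-0.9,0.9,0]]]' 100; python3 -m handwheel '[[[0.2,-0.3,-0.9,0.9,0],[0.2,-0.3,-0.9,0.6,0],[0.2,0,0,0,0]]]'; python3 - <<'E'
from m import *
import pickle
b=cam('top');a=cam('scene');pickle.dump((a,b),open('c3.pkl','wb'))
A=cv2.resize(a['img'][215:305,210:310],None,fx=4,fy=4,interpolation=2);B=cv2.resize(b['img'][190:280,235:335],None,fx=4,fy=4,interpolation=2);cv2.imwrite('pics/r.png',np.hstack([A,B]))
for X in([570,24.5,58],[570,24.5,6]): print(((proj(b,X)-[235,190])*4).round(),((proj(a,X)-[210,215])*4).round())
E
```

```text
time_s: 7.75
eef_pos: [442.0, -72.0, 199.3]
ee_rot: [0.001, 0.982, 0.188, 0.001]
force: [0.1, -0.5, 0.4]
grip_width: 0.4
grip_force: 0.0
time_s: 8.05
eef_pos: [417.1, -150.7, 261.6]
ee_rot: [0.003, 0.983, 0.185, 0.002]
force: [0.2, 0.2, -0.9]
grip_width: 0.399
grip_force: 0.0
[206. 144.] [219. 128.]
[205. 151.] [221. 177.]
```

View pics/r.png

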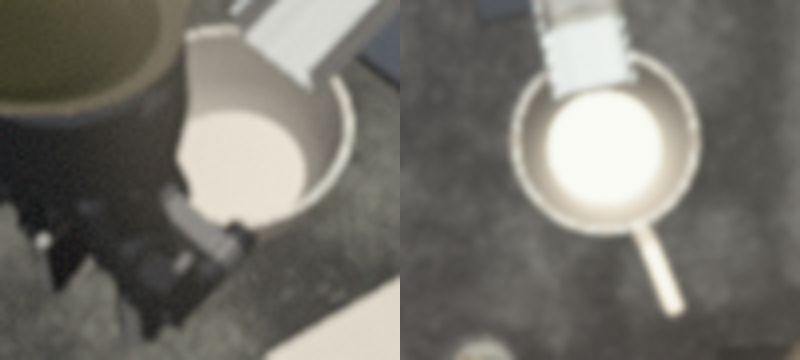

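The bowl stands under the lip. In the crop's top half the rim centre is at (206,140) and the foot at (204.5,149.5), against (206,144) and (205,151) expected, so it is within about 2 to 3 mm of the mark. Next is the knob.

```bash
python3 -m handwheel '[[[1,0.1,0.9,0.2,-0.3],[1,0.2,0.9,0.2,-0.3],[1,0.8,0.26,0.2,-0.3],[1,0.9,0,0,0],[1,0.9,0,0,0],[1,0.9,0,0,0],[1,0.76,0,0,0],[1,0,0,0,0]]]' 40; python3 - <<'E'
from h import *
import pickle
w=cam('wrist');a=cam('scene');pickle.dump((w,a),open('k.pkl','wb'))
s=ctrl.sense();print(s['eef_pos'],s['ee_rot'],proj(w,[742,-23,224]),proj(a,[742,-23,224]))
A=cv2.resize(a['img'][115:255,240:400],None,fx=2.6,fy=2.6,interpolation=2);cv2.imwrite('pics/k.png',np.hstack([A,cv2.resize(w['img'],(380,364))[:A.shape[0]]]))
E
```

```text
time_s: 8.95
eef_pos: [647.7, -41.8, 283.4]
ee_rot: [-0.001, 0.992, 0.126, -0.003]
force: [-0.8, 0.3, -0.4]
grip_width: 0.004
grip_force: 0.0
[645.13984175 -42.0977834  286.13228391] [-6.91927748e-04  9.92060104e-01  1.25752769e-01 -1.58527106e-03] [288.40617776  58.41155108] [344.73635145 181.47809503]
```

View pics/k.png

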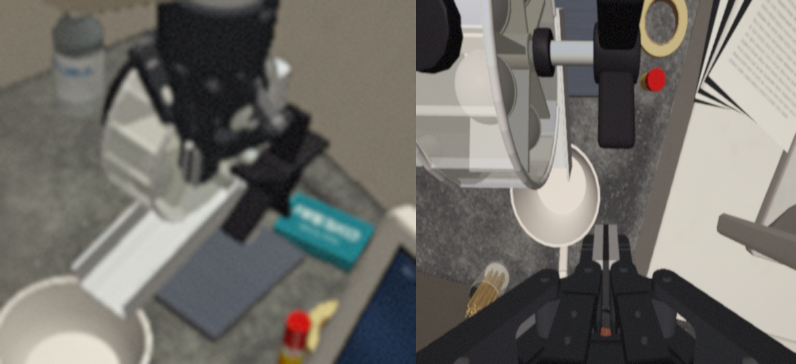

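The wrist half shows the front spoke from above. Its end sits at about u 269 to 324, v 170 in full-picture pixels, with the closed fingertips ahead of it at about u 280. The capsules are still in the drum and the bowl is under the chute.

```bash
python3 - <<'E'
from h import *
import pickle
w,a=pickle.load(open('k.pkl','rb'))
for z in(256,262): print(plane(w,297,169.6,z).round(1),plane(w,269.5,169.6,z).round(1),plane(w,324,169.6,z).round(1))
print((-w['R'].T@w['t'].ravel()).round(), proj(w,[693.5,-35,260]))
g=cv2.cvtColor(w['img'],6)
for v in(130,145,160): 
  r=g[v,240:350]; i=np.where(r<45)[0]+240; print(v,i.min(),i.max(),len(i))
E
```

```text
[692.1 -39.8 256. ] [688.8 -27.1 256. ] [695.3 -52.2 256. ]
[693.  -39.3 262. ] [689.9 -27.  262. ] [696.1 -51.3 262. ]
[719. -25. 425.] [288.1904839  165.61295324]
130 269 321 49
145 269 322 53
160 268 322 55
```

```bash
python3 -m handwheel '[[[1,0.5,0.03,0,0],[1,0.46,0.02,0,0],[1,0,0,0,0],[1,0,0,-0.22,0],[1,0,0,-0.22,0],[1,0,0,-0.22,0],[1,0,0,-0.22,0],[1,0,0,0,0]]]' 40; python3 -m handwheel '[[[1,0,0,-0.15,0],[1,0,0,-0.15,0],[1,0,0,-0.1,0],[1,0,0,0,0]]]';
```

```text
time_s: 9.85
eef_pos: [692.0, -41.1, 243.4]
ee_rot: [-0.0, 0.992, 0.125, -0.001]
force: [0.0, -1.5, 0.9]
grip_width: -0.007
grip_force: 0.9
time_s: 10.25
eef_pos: [692.5, -41.0, 222.8]
ee_rot: [-0.0, 0.992, 0.125, -0.001]
force: [-2.3, -0.6, -0.9]
grip_width: -0.003
grip_force: 0.0
```

```bash
cat > cap.py <<'E'
from h import *
import pickle,sys
b=cam('top')
g=cv2.cvtColor(b['img'],6); _,b3=pickle.load(open('c3.pkl','rb')); g3=cv2.cvtColor(b3['img'],6)
d=cv2.absdiff(g,g3)[212:250,262:312]
m=(d>25).astype(np.uint8);n,l,st,ce=cv2.connectedComponentsWithStats(m)
print('changes in bowl',[(s[4],(c+[262,212]).round(1).tolist(),int(g[212:250,262:312][l==i].mean())) for i,(s,c) in enumerate(zip(st,ce)) if i and s[4]>5])
print(ctrl.sense()['eef_pos'].round(1) if hasattr(ctrl.sense()['eef_pos'],'round') else ctrl.sense()['eef_pos'])
E
python3 cap.py; python3 -m handwheel '[[[1,-0.4,-0.1,0,0],[1,-0.6,-0.15,0,0],[1,-0.1,-0.02,0,0],[1,0,0,0,0],[1,0,0,0,0],[1,0,0,0,0],[1,0,0,0,0],[1,0,0,0,0]]]'; python3 cap.py
```

```text
changes in bowl [(np.int32(543), [282.8, 229.8], 195), (np.int32(415), [304.9, 229.0], 212)]
[692.5 -41.  223.3]
time_s: 11.1
eef_pos: [638.4, -54.4, 224.0]
ee_rot: [-0.0, 0.992, 0.125, -0.0]
force: [-0.5, -0.7, 0.2]
grip_width: 0.002
grip_force: 0.0
changes in bowl [(np.int32(507), [288.1, 227.6], 179), (np.int32(392), [305.6, 230.5], 218), (np.int32(24), [287.5, 248.7], 200)]
[638.4 -54.5 224.1]
```

```bash
cat > cmp.py <<'E'
from h import *
import pickle,sys
w=cam('wrist');a=cam('scene');w0,a0=pickle.load(open(sys.argv[1] if len(sys.argv)>2 else 'k.pkl','rb'))
pickle.dump((w,a),open(sys.argv[-1]+'.pkl','wb'))
for n,c,c0 in(('wrist',w,w0),('scene',a,a0)):
    d=cv2.absdiff(cv2.cvtColor(c['img'],6),cv2.cvtColor(c0['img'],6)); d=cv2.GaussianBlur(d,(5,5),0)
    k,l,st,ce=cv2.connectedComponentsWithStats((d>22).astype(np.uint8))
    print(n,[(int(s[4]),ce[i].round().tolist(),int(c['img'][l==i].mean()),int(c0['img'][l==i].mean())) for i,s in enumerate(st) if i and s[4]>40])
X=[570,25,10];print('bowl at',proj(w,X).round(),proj(a,X).round(),ctrl.sense()['eef_pos'])
E
python3 -m handwheel '[[[1,0,0.1,0.3,0],[1,0.1,0.1,0.5,0],[1,0.04,0.05,0.44,0],[1,0,0,0,0],[1,0,0,0,0]]]'; python3 cmp.py k1
```

```text
time_s: 11.65
eef_pos: [645.1, -42.0, 285.8]
ee_rot: [-0.0, 0.992, 0.125, -0.0]
force: [-0.1, -0.1, -0.5]
grip_width: 0.002
grip_force: 0.0
wrist [(127, [48.0, 12.0], 44, 14), (1416, [52.0, 51.0], 114, 108), (4054, [139.0, 146.0], 138, 132), (138, [135.0, 15.0], 73, 105), (130, [332.0, 12.0], 116, 62), (58, [344.0, 6.0], 103, 135), (5128, [437.0, 82.0], 136, 123), (165, [382.0, 30.0], 133, 97), (232, [378.0, 52.0], 111, 146), (235, [193.0, 34.0], 69, 99), (208, [145.0, 45.0], 85, 127), (300, [237.0, 45.0], 161, 98), (714, [224.0, 68.0], 104, 140), (131, [299.0, 54.0], 42, 12), (254, [184.0, 80.0], 93, 39), (53, [324.0, 91.0], 80, 36), (45, [265.0, 92.0], 73, 29), (53, [60.0, 104.0], 163, 193), (372, [31.0, 118.0], 193, 163), (1381, [68.0, 132.0], 154, 189), (94, [186.0, 136.0], 125, 117), (163, [153.0, 174.0], 100, 135), (1565, [515.0, 214.0], 137, 167), (1470, [80.0, 190.0], 129, 169), (58, [10.0, 167.0], 116, 147), (69, [174.0, 166.0], 139, 96), (398, [293.0, 167.0], 90, 36), (352, [247.0, 180.0], 157, 155), (153, [5.0, 176.0], 164, 129), (110, [58.0, 178.0], 167, 142), (403, [535.0, 246.0], 104, 165), (372, [174.0, 270.0], 134, 177), (230, [247.0, 268.0], 131, 174), (285, [464.0, 273.0], 179, 110), (684, [523.0, 296.0], 173, 110), (92, [390.0, 367.0], 75, 139), (59, [554.0, 403.0], 86, 148)]
scene [(163, [83.0, 58.0], 148, 107), (43, [272.0, 44.0], 119, 155), (172, [77.0, 62.0], 105, 147), (74, [60.0, 142.0], 101, 63), (173, [273.0, 247.0], 131, 210)]
bowl at [210. 216.] [265. 258.] [644.79857188 -42.13827422 284.88585924]
```

The only scene change near the bowl is a single grey blob at (273,247), so one capsule has dropped. Before the second click I'll check the spoke end.

```bash
cat > end.py <<'E'
from h import *
import pickle,sys
for f in sys.argv[1:]:
    w,a=pickle.load(open(f+'.pkl','rb')); g=cv2.cvtColor(w['img'],6)[100:215,285:310].mean(1)
    v=100+np.where(g<50)[0].max() if (g<50).any() else -1; print(f,v,plane(w,297,v,258).round(1))
E
python3 end.py k k1
```

```text
k 170 [692.2 -39.7 258. ]
k1 164 [692.1 -39.5 258. ]
```

```bash
python3 -m handwheel '[[[1,0.5,0.03,0,0],[1,0.46,0,0,0],[1,0,0,0,0],[1,0,0,-0.22,0],[1,0,0,-0.22,0],[1,0,0,-0.22,0],[1,0,0,-0.22,0],[1,0,0,-0.15,0],[1,0,0,-0.15,0],[1,0,0,-0.08,0]]]'; python3 -m handwheel '[[[1,0,0,0,0],[1,-0.4,-0.1,0,0],[1,-0.6,-0.15,0,0],[1,-0.1,0,0,0],[1,0,0,0,0],[1,0,0,0,0],[1,0,0.1,0.3,0],[1,0.1,0.1,0.5,0],[1,0.04,0.02,0.44,0],[1,0,0,0,0]]]';  python3 -m handwheel '[[[1,0,0,0,0],[1,0,0,0,0],[1,0,0,0,0]]]'; python3 cmp.py k1 k2; python3 end.py k1 k2
```

```text
time_s: 12.75
eef_pos: [692.6, -40.4, 222.0]
ee_rot: [-0.0, 0.992, 0.125, -0.001]
force: [0.4, 0.4, 0.0]
grip_width: 0.002
grip_force: 0.0
time_s: 13.75
eef_pos: [646.8, -41.8, 288.1]
ee_rot: [0.001, 0.992, 0.125, 0.003]
force: [0.4, 0.2, 0.0]
grip_width: -0.001
grip_force: 0.0
time_s: 14.05
eef_pos: [645.0, -42.1, 284.1]
ee_rot: [-0.0, 0.992, 0.125, -0.001]
force: [0.6, -0.0, 0.6]
grip_width: 0.0
grip_force: 0.0
k1 164 [692.1 -39.5 258. ]Traceback (most recent call last):
  File "cmp.py", line 3, in <module>
    w=cam('wrist');a=cam('scene');w0,a0=pickle.load(open(sys.argv[1] if len(sys.argv)>2 else 'k.pkl','rb'))
                                                    ~~~~^^^^^^^^^^^^^^^^^^^^^^^^^^^^^^^^^^^^^^^^^^^^^^^^^^
FileNotFoundError: [Errno 2] No such file or directory: 'k1'
Traceback (most recent call last):
  File "end.py", line 4, in <module>
    w,a=pickle.load(open(f+'.pkl','rb')); g=cv2.cvtColor(w['img'],6)[100:215,285:310].mean(1)
                    ~~~~^^^^^^^^^^^^^^^
FileNotFoundError: [Errno 2] No such file or directory: 'k2.pkl'
```

```bash
python3 cmp.py k1.pkl k2; python3 end.py k1 k2
```

```text
wrist [(691, [67.0, 36.0], 149, 96), (1174, [125.0, 30.0], 119, 103), (65, [430.0, 47.0], 106, 142), (68, [199.0, 49.0], 123, 88), (64, [232.0, 42.0], 160, 127), (78, [143.0, 82.0], 112, 79), (403, [454.0, 107.0], 120, 122), (152, [438.0, 111.0], 125, 119), (143, [145.0, 111.0], 111, 78), (51, [427.0, 103.0], 101, 138), (69, [553.0, 158.0], 181, 144), (57, [9.0, 164.0], 150, 116), (160, [519.0, 210.0], 171, 135), (1006, [201.0, 215.0], 137, 189), (81, [534.0, 244.0], 148, 110)]
scene [(291, [264.0, 250.0], 141, 187)]
bowl at [210. 216.] [265. 258.] [645.06154439 -42.0975492  285.02261585]
k1 164 [692.1 -39.5 258. ]
k2 164 [692.1 -39.5 258. ]
```

```bash
cat > cnt.py <<'E'
from h import *
import pickle,sys
G=[cv2.cvtColor(pickle.load(open(f+'.pkl','rb'))[1]['img'],6).astype(int)[235:275,238:295] for f in sys.argv[1:]]
for f,g in zip(sys.argv[1:],G): print(f,((G[0]-g)>25).sum(), ((G[0]-g)>60).sum())
W=[cv2.cvtColor(pickle.load(open(f+'.pkl','rb'))[0]['img'],6).astype(int)[165:285,140:275] for f in sys.argv[1:]]
for w in W: print(((w>70)&(w<150)).sum(),(w>170).sum())
print(np.array2string(G[-1][::2,::2]//10,max_line_width=200))
E
python3 cnt.py k k1 k2
```

```text
k 0 0
k1 147 111
k2 331 252
5526 8330
5872 7985
6310 7491
[[10 18 18 16 16 16 16 16 16 16 15 15 15 15 15 14 14 14 14 14 14 13 13 17 19 13 11 14 18]
 [14 19 16 16 16 16 16 16 16 16 16 16 16 16 15 15 15 16 15 14 15 14 13 13 14 12 11 12 18]
 [18 18 16 16 16 16 16 16 16 16 17 16 16 16 16 16 16 13 13 14 15 14 13 13 12 12 12 11 15]
 [20 17 16 16 16 16 17 17 17 17 17 17 17 17 17 17 13 12 13 15 15 14 13 13 13 12 12 11 12]
 [20 16 17 17 17 17 17 17 17 18 16 14 15 16 19 18 11 11 12 13 14 13 12 13 13 12 12 11 11]
 [19 16 17 17 17 17 18 18 18 16 13 13 15 15 16 17 10 10 11 12 12 12 11 13 13 12 11 11 11]
 [19 17 17 17 17 18 18 18 18 12 12 13 15 15 14 15 11  8  9 10 10 10 10 13 13 12 11 11 10]
 [20 17 17 17 18 18 18 20 19 10 12 13 14 14 13 13 15 11  8  8  8 10 16 15 14 13 12 11 11]
 [20 17 17 18 18 18 19 21 19  9 10 12 13 12 12 13 20 19 14 13 15 19 22 19 14 13 12 11 12]
 [19 18 17 18 18 19 20 22 21 11  9 10 11 11 10 13 21 22 22 22 22 22 22 21 15 13 12 11 15]
 [17 19 17 18 18 19 21 22 22 17  9  8  9  9 11 18 22 22 22 22 22 22 22 22 17 13 12 12 19]
 [13 20 18 18 19 19 21 22 22 21 19 14 13 15 19 22 22 22 22 22 22 22 22 22 17 13 12 16 19]
 [10 16 19 18 18 20 21 22 22 22 22 21 21 21 22 22 22 22 22 22 22 22 22 22 17 13 14 19 15]
 [10 10 17 19 18 19 21 22 22 22 22 22 22 22 22 22 22 22 22 22 22 22 22 22 16 15 19 17 11]
 [12 17 17 18 20 19 21 22 22 22 22 22 22 22 22 22 22 22 22 22 22 22 22 21 16 19 17 10 10]
 [18 22 22 18 19 20 20 22 22 22 22 22 22 22 22 22 22 22 22 22 22 22 22 20 19 16 10  9 10]
 [21 22 21 16 15 17 19 21 22 22 22 22 22 22 22 22 22 22 22 22 22 22 21 18 13  9  9  9 10]
 [22 21 17 12 12 13 13 15 19 20 21 22 22 22 22 22 22 22 22 21 20 18 14 10  9  9  9 10 10]
 [21 17 11 10 10 11 11 10 11 13 15 17 19 19 19 19 19 18 17 15 12 10  9  9  9  9 10 10 10]
 [18 12  9  9  9 10  9  9 10 10 11 11 11 11 12 12 11 11 11 10 10  9  8  8  8  9  9 10  9]]
```

Two capsules are clearly visible side by side, so now the third click.

```bash
python3 -m handwheel '[[[1,0.5,0.03,0,0],[1,0.46,0,0,0],[1,0,0,0,0],[1,0,0,-0.22,0],[1,0,0,-0.22,0],[1,0,0,-0.22,0],[1,0,0,-0.22,0],[1,0,0,-0.15,0],[1,0,0,-0.15,0],[1,0,0,-0.08,0]]]'; python3 -m handwheel '[[[1,0,0,0,0],[1,-0.4,-0.1,0,0],[1,-0.6,-0.15,0,0],[1,-0.1,0,0,0],[1,0,0,0,0],[1,0,0,0,0],[1,0,0.1,0.3,0],[1,0.1,0.1,0.5,0],[1,0.04,0.02,0.44,0],[1,0,0,0,0]]]';  python3 -m handwheel '[[[1,0,0,0,0],[1,0,0,0,0],[1,0,0,0,0]]]'; python3 cmp.py k2.pkl k3; python3 end.py k2 k3; python3 cnt.py k k1 k2 k3
```

```text
time_s: 15.25
eef_pos: [692.5, -40.5, 221.1]
ee_rot: [-0.0, 0.992, 0.125, -0.001]
force: [-3.3, -1.0, 1.0]
grip_width: 0.004
grip_force: 0.0
time_s: 16.25
eef_pos: [646.8, -41.8, 287.2]
ee_rot: [0.001, 0.992, 0.125, 0.003]
force: [0.7, -0.3, 0.2]
grip_width: -0.002
grip_force: 0.0
time_s: 16.55
eef_pos: [645.0, -42.1, 283.1]
ee_rot: [-0.0, 0.992, 0.125, -0.001]
force: [0.1, 0.3, -0.4]
grip_width: 0.004
grip_force: 0.0
wrist [(543, [60.0, 41.0], 130, 64), (1516, [130.0, 84.0], 128, 111), (1631, [446.0, 63.0], 119, 122), (81, [460.0, 14.0], 93, 131), (72, [444.0, 45.0], 93, 130), (56, [198.0, 46.0], 113, 75), (826, [69.0, 90.0], 163, 197), (228, [99.0, 109.0], 220, 196), (62, [446.0, 112.0], 102, 122), (441, [100.0, 132.0], 195, 158), (81, [553.0, 160.0], 180, 143), (92, [7.0, 167.0], 143, 123), (288, [520.0, 211.0], 173, 133), (875, [238.0, 206.0], 135, 207), (440, [204.0, 215.0], 166, 133), (224, [182.0, 224.0], 124, 177), (154, [538.0, 243.0], 153, 112), (57, [446.0, 250.0], 168, 128)]
scene [(128, [316.0, 14.0], 135, 124), (107, [337.0, 50.0], 153, 120), (55, [254.0, 248.0], 129, 1
[... 1376 characters left out ...]
21 22 22 22 22 22 22 22 22 22 22 19  8 10 11 12 12 14 13 12 15 19 15]
 [10 10 17 19 18 19 21 22 22 22 22 22 22 22 22 22 22 21 10  8 10 10 11 13 10 15 19 17 11]
 [11 17 17 18 19 19 21 22 22 22 22 22 22 22 22 22 22 22 17  9  8  8 10 10 14 19 17 11 10]
 [18 22 22 18 19 20 20 22 22 22 22 22 22 22 22 22 22 22 22 18 13 14 15 17 19 16 10 10  9]
 [21 22 21 16 15 17 19 21 22 22 22 22 22 22 22 22 22 22 22 22 21 21 21 18 13  9  9  9 10]
 [22 21 17 12 12 12 13 15 19 20 21 21 22 22 22 22 22 22 22 21 20 18 14 10  9  9  9 10 10]
 [21 17 11 10 10 11 11 10 11 13 15 17 19 19 19 19 19 18 17 15 12 10  9  9  8  9 10 10 10]
 [18 12  9  9  9  9  9  9 10 10 11 11 11 11 11 11 11 11 11 10 10  9  8  8  8  9  9 10 10]]
```

```bash
python3 -m handwheel '[[[1,-0.5,-0.1,0,0],[1,-0.8,-0.1,0.1,0],[1,-0.8,-0.1,0.1,0],[1,-0.4,0,0,0],[1,0,0,0,0],[1,0,0,0,0],[1,0,0,0,0],[1,0,0,0,0]]]'; python3 -c "
from rig import ctrl
print(ctrl.finish_job())"
```

```text
time_s: 17.45
eef_pos: [520.7, -57.0, 293.8]
ee_rot: [-0.0, 0.992, 0.125, -0.0]
force: [-1.2, -0.6, -0.6]
grip_width: -0.002
grip_force: 0.0
the job is handed in; nothing more can be done
None
```

The job is handed in: the bowl stands on the mark to within about 3 mm, three capsules show in it after three clicks, and the knob is back at its rest position. I did not directly check that the fourth capsule is still in the drum or re-image the stapler, salt shaker and cup at the end.

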